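Bed a hammer-head blank onto its parallels in the vise

ROBOT

A 6-joint arm with a two-finger parallel gripper is mounted at the origin on the work surface. World frame = base frame: x ahead of the robot, y to its left, z up, the work surface at z = 0. Lengths are in m, angles in rad, forces in N, time in s.
With the tool pointing down it reaches from about 0.3 to 1 m from the base axis. Payload 5.1 kg.
Tool frame: the origin (TCP) lies midway between the tips of the shut fingers; the grasp point (between the pads) lies 19 mm behind it; z points along the fingers, y is the direction in which the jaws open and shut (so a half turn about z gives the same grasp; the last joint's range is limited). The gripper opens to 95 mm and grips with 3 to 60 N. Pads are 20 mm wide; open, the fingers measure 119 mm over their backs; the gripper's body (75 mm by 180 mm) begins 59 mm behind the grasp point.
Start: joints at [1.177, 0.124, 1.65, -0, 1.367, -0.083], TCP at [0.199, 0.619, 0.184] pointing down, gripper open.
Joint ranges: [-2.61, 2.61], [-1.02, 2.33], [0.03, 2.71], [-1.35, 4.49], [0.32, 2.68], [-2.91, 2.91]. Speed limits (rad/s): [2.57, 2.57, 3.14, 3.14, 3.14, 3.14].

INTERFACE

Orientations are given as [roll, pitch, yaw] about the fixed x, y, z axes, in that order (R = Rz(yaw) Ry(pitch) Rx(roll)).
In Python, from cell import env gives the robot as it stands. The module is installed in compiled form; this text tells all that it offers.
- The arm moves only by the tool carry_out, never from a script. Its argument "targets" is a list of rows, each an object of numbers: "x", "y", "z": the shift along the tool's x, y, z in cm; "yaw": the turn about the tool's z in rad. In form: [{"x": .., "y": .., "z": .., "yaw": ..}, ...]. A call has 1 to 5 rows; each row is the pose to reach, as a shift and turn from the pose measured when the call began, along the tool's axes at that moment; what a row does not reach only later rows make up. A row lasts 1/8 s, in which the tool goes at most 62.5 mm and 10.7 degrees, less where a joint would pass 70% of its speed; a pose out of reach is approached as far as the arm can. A call with a gripper value outside its range is refused whole. "hand" is the finger opening in cm, from 0 to 9.51, set as the call begins (left out, the last holds). The fingers move at their own pace and stop on an object; the grip force is fixed at half the most. Time passes only in rows, so rows that repeat a pose let the fingers close. It gives the time, the measured TCP pose, the force and the opening at its end, in the units of the state.
- env.read_state(): the state, without advancing time (a new reading comes with each control period).
- env.get_image(name): name is "scene" or "side" or "wrist"; returns (picture, depth): 400x640x3 uint8, red, green, blue; 400x640 float32, m along the optical axis (not along the pixel's ray), 0 where there is no reading.
- env.camera_info(name): a dict with "fx", "fy", "cx", "cy" (pixels), "R" (3x3) and "t" (3): a world point X has camera coordinates R X + t. Camera axes: x right, y down, z forward; pixel columns grow to the right and rows downward; lengths in m; the calibration is good to about 2 mm. A picture is of the moment at which its call begins: read the wrist's pose just before it. camera_info takes no time and is no camera call; for the wrist camera it gives the pose at the moment of the call.
- env.sign_off(): hands the job in, once; it reports no verdict.
The state is a dict: "clock": time; "q": joint angles; "qvel": joint speeds; "joint_torque": joint torques, N m; "eef_pos": TCP position; "tcp_rot": TCP orientation; "contact_force": force on the tool from outside, world axes, zero at the start; "moment": the same for the moment, N m; "finger_gap": opening from 0.0 (shut) to 1.0 (fully open).
Only numpy, scipy, OpenCV 4.12 (cv2) and the standard library are available. Lean on these libraries where they do the work, as an engineer would, in place of code of your own. Each camera call takes 0.05 s, during which the arm holds its last target. There are 200 camera calls.

TASK

The brass parallel under the hammer-head blank in the vise has crept out at one end: push it back in until its ends line up with the steel one's. Then tap or press the blank gently down onto the parallels, and them onto their seat, until it sinks no more and keeps both locked, and prove it with a light push of 5 to 8 N on an end of the brass parallel, which must no longer slide. Do not hit anything hard and leave the other things on the bench alone.

Things in the scene. Friction and masses are not known exactly. Their poses are not given: they have to be found in the camera images.
- vise: Low green vise fixed to the bench on 0 to 8 mm of packing. Origin: centre of its underside, midway between the jaws; x across the jaws (to the fixed jaw, away from the robot), y along the jaws (to the robot's left), z up. Bed 220 by 100 mm, top at z = 45. Jaws: 100 mm long, tops at z = 93, gripping the blank 25 mm either side of the origin. Screw and T-handle reach to x = -161, z = 86.
- bed_left_end (a point): Point in the vise at y = 65, z = 69 mm: where the parallels' +y end faces should be. The parallels stand in two lanes at x = +16.5 and -16.5 mm (which is in which varies), undersides at z = 57, on stiff strips that give under load until the parallels meet hard rails 1 to 10 mm lower (depth not known). Their ends stick out freely beyond the jaws.
- blank: Dark steel hammer-head blank, 50 (x) by 100 (y) by 28 mm high, 0.9 kg, a dark slot (its eye) in its flat top. Origin: its centre; axes as the vise's. Held level by the jaws' friction, 3 to 9 mm above the parallels. Seated, its top is 52 mm above the parallels' undersides and 99 to 108 mm above the vise's. Bruised by over 40 N.
- blank_top (a point): Middle of the blank's flat top: press here. From some 6 to 9 N the blank slides down, level, and stays where left; it takes the parallels down with it at some 8 to 12 N till those meet the rails, then the force climbs steeply. A final press of about 18 to 25 N locks the parallels; a press that ends short of that leaves them loose.
- brass_parallel: Brass-coloured loose bar, 14 mm thick (x), 130 long (y), 24 high, 0.22 kg, standing on edge along the jaws beneath the blank, beside one jaw. Origin: centre of its underside; axes as the vise's. At the start it sticks out 15 to 35 mm too far to +y. Loose, it slides along y at 1 to 2 N; locked under the blank it withstands 6 N and more.
- steel_parallel: Bright steel bar of the same size in the other lane, about centred in the vise (sticks out some 15 mm beyond either end of the jaws). Origin: centre of its underside; axes as the vise's. It is where it should be.
- spare_parallel: Bystander: a spare steel parallel, 14 by 130 by 24 mm, lying on the bench at the left.
- spare_blank: Bystander: a spare blank, 50 by 100 by 28 mm, on the bench at the left.
- hammer: Bystander: a hammer with a wooden handle, 300 mm long, lying far left.
- brush: Bystander: a wire brush with a wooden handle, 200 mm long, lying at the right.
- tongs: Bystander: a pair of forge tongs, 300 mm long, lying far right.
- sickle: Bystander: a small sickle, about 200 mm across, lying behind the vise.
- punch_pot: Bystander: a steel pot, 84 mm wide and 90 mm high, with three punches standing in it (136 mm high in all), at the right.

How it is judged:
By the outcome, as a careful person would: the job done as asked, in the order asked, and still so for the second after the job is handed in, with the robot touching nothing.
It also fails if it takes over 54 s, if anything falls off the work surface, if the arm or the gripper's body presses on something with over 40 N, if the wrist force passes 120 N, or if a joint passes its speed limit or range.

## Working session

There is one attempt and no reset: what is moved stays moved. The work goes in short steps, Python scripts to look and compute and a tool call to move; the robot and the scene stay as the last step left them, time stands still between calls to the robot, and variables do not carry over. Pictures are saved under pics/ and viewed, about 8 in all and at most 12, crops included, and the job is handed in when it is done.

Besides the shell and the picture viewer there is one more tool, called after "Emit:" as name(argument=value, ...), one argument or row to a line, values as JSON. carry_out: Moves the arm, as the interface text tells. Its arguments: {"type":"object","properties":{"targets":{"type":"array"},"hand":{"type":"number"}},"required":["targets"]}

```bash
mkdir -p pics; cat > h.py <<'E'
import numpy as np, cv2
from cell import env
def grab(n, tag):
    im,d=env.get_image(n); c=env.camera_info(n)
    cv2.imwrite(f'pics/{tag}.png',im[:,:,::-1]); np.savez(f'pics/{tag}.npz',im=im,d=d,**{k:np.array(v) for k,v in c.items()})
    return im,d,c
def load(tag): 
    z=np.load(f'pics/{tag}.npz'); return z['im'],z['d'],z
def cloud(d,c):
    v,u=np.mgrid[:d.shape[0],:d.shape[1]]
    P=np.stack([(u-c['cx'])/c['fx']*d,(v-c['cy'])/c['fy']*d,d],-1)
    return (P-np.array(c['t']))@np.array(c['R'])
def ray(u,v,z,c):
    R=np.array(c['R']);t=np.array(c['t']);o=-R.T@t
    r=R.T@np.array([(u-c['cx'])/c['fx'],(v-c['cy'])/c['fy'],1]); return o+r*(z-o[2])/r[2]
E
python3 - <<'E'
from h import *
s=env.read_state(); print(s)
a=grab('scene','s0')[0]; b=grab('side','d0')[0]; 
for n in('scene','side'): c=env.camera_info(n); print(n,c['fx'],-np.array(c['R']).T@np.array(c['t']))
cv2.imwrite('pics/both.png',cv2.resize(np.vstack([a,b])[:,:,::-1],None,fx=.75,fy=.75))
E
```

```text
{'clock': 0.0, 'q': array([ 1.17741613e+00,  1.24529214e-01,  1.65166702e+00, -1.78952417e-05,
        1.36748481e+00, -8.26043230e-02]), 'qvel': array([-0.00158313, -0.00056097, -0.00096439,  0.00058119, -0.00151682,
        0.00092781]), 'joint_torque': array([ 2.33992025e-03, -4.17603850e+01, -3.59936464e+01,  7.76429311e-02,
        4.91998054e-02, -1.71330780e-04]), 'eef_pos': array([0.19853386, 0.61820015, 0.18267564]), 'tcp_rot': array([-3.13950993e+00, -1.54854887e-04,  2.83082025e+00]), 'contact_force': array([-0.49444863,  0.12489206,  0.86240118]), 'moment': array([-0.00571691,  0.01699907, -0.00023031]), 'finger_gap': 1.0049236667144357}
scene 430.6352827055666 [1.16561048 0.89403636 0.94313587]
side 516.06359025832 [ 0.52606172 -0.88299955  1.19485375]
```

View pics/both.png

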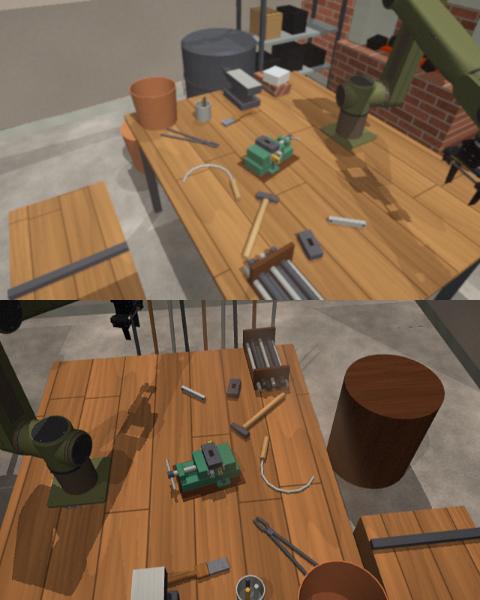

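The scene view shows the vise at about (360,205) full-size, with a yellow bar end near its right side. The side view shows it at about (275,225). Next I'll crop and measure.

```bash
python3 - <<'E'
from h import *
out=[]
for t,(u0,v0) in (('s0',(310,160)),('d0',(215,175))):
    im,d,c=load(t); P=cloud(d,c); sub=np.s_[v0:v0+100,u0:u0+110]
    out.append(cv2.resize(im[sub],(770//2,350),interpolation=cv2.INTER_CUBIC))
    hsv=cv2.cvtColor(im,cv2.COLOR_RGB2HSV); box=np.zeros(d.shape,bool); box[sub]=1; box&=d>0
    g=box&(hsv[...,0]>60)&(hsv[...,0]<90)&(hsv[...,1]>90)&(P[...,2]>.02)
    # jaw tops + blank by height
    for nm,m in (('green',g),('green>85',g&(P[...,2]>.085)),('high dark',box&(P[...,2]>.097)&(hsv[...,2]<110)&~g),
       ('brass',box&(hsv[...,0]>20)&(hsv[...,0]<32)&(hsv[...,1]>110)&(P[...,2]>.04)),
       ('steel',box&(hsv[...,1]<60)&(hsv[...,2]>120)&(P[...,2]>.04))):
        Q=P[m]
        if len(Q)<5: print(t,nm,len(Q)); continue
        r=cv2.minAreaRect((Q[:,:2]*1000).astype(np.float32))
        print(t,nm,len(Q),'med',np.median(Q,0).round(4),'z',np.percentile(Q[:,2],[5,95]).round(4),'rect',[np.round(x,1) for x in r], 'px',np.argwhere(m).mean(0).round(0))
cv2.imwrite('pics/crop.png',np.hstack(out)[:,:,::-1])
E
```

```text
s0 green 468 med [0.5439 0.0051 0.0954] z [0.0454 0.1005] rect [array([478.2,  -4.9]), array([216.5, 116.2]), np.float64(16.6)] px [203. 355.]
s0 green>85 275 med [0.5485 0.0058 0.0977] z [0.0943 0.1009] rect [array([505.3,  -9.1]), array([139.6,  90.9]), np.float64(14.8)] px [202. 348.]
s0 high dark 429 med [ 0.5072 -0.0015  0.1191] z [0.0998 0.1233] rect [array([498.3, -12. ]), array([54.5, 99. ]), np.float64(14.5)] px [192. 356.]
s0 brass 73 med [0.501  0.0575 0.0827] z [0.0624 0.0866] rect [array([494. ,  56.7]), array([40.3, 34.1]), np.float64(78.4)] px [211. 368.]
s0 steel 148 med [ 0.4083 -0.0291  0.0803] z [0.0629 0.0979] rect [array([455.6, -11.9]), array([254.6, 113.2]), np.float64(8.7)] px [192. 376.]
d0 green 1711 med [ 0.4418 -0.0542  0.0662] z [0.0272 0.0993] rect [array([465.7, -34.4]), array([196.5, 126. ]), np.float64(12.3)] px [227. 265.]
d0 green>85 640 med [ 0.4617 -0.023   0.0967] z [0.0919 0.1004] rect [array([496.5, -17.4]), array([129. , 105.8]), np.float64(12.3)] px [212. 277.]
d0 high dark 689 med [ 0.4954 -0.0272  0.1193] z [0.1001 0.1235] rect [array([515.6, -11.7]), array([107.6, 105.3]), np.float64(15.8)] px [208. 282.]
d0 brass 12 med [0.4944 0.0651 0.0849] z [0.0553 0.0874] rect [array([506.3,   6.3]), array([ 11.4, 143. ]), np.float64(12.7)] px [202. 284.]
d0 steel 182 med [ 0.356  -0.0392  0.0723] z [0.0488 0.0892] rect [array([431.7, -32.6]), array([190.3, 102.8]), np.float64(13.5)] px [229. 239.]
```

View pics/crop.png

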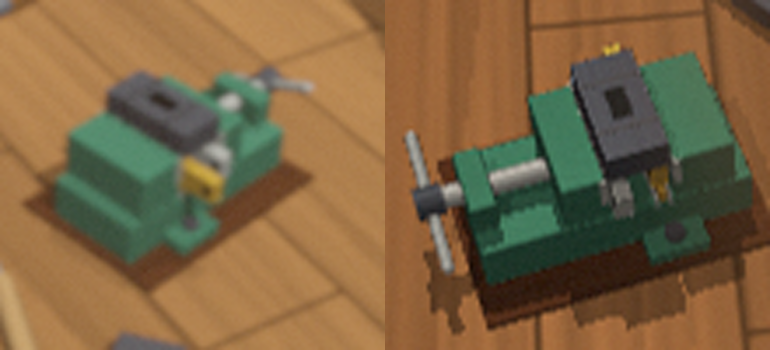

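The brass bar is in the +x lane, beside the fixed jaw, and sticks out to +y. The vise yaw is about 14.5°, the blank's centre is at about (0.498, -0.012), its top is at z≈0.122 and the jaw tops are at about 0.099. I'll move to the left of the vise with the fingers shut and tool x along the jaws.

Emit:
carry_out(
  targets=[
    {"x":-4.2,"y":-3.9,"z":-0.6,"yaw":0.1},
    {"x":-8.4,"y":-7.8,"z":-1.2,"yaw":0.2},
    {"x":-12.7,"y":-11.8,"z":-1.7,"yaw":0.3},
    {"x":-17,"y":-15.7,"z":-1.7,"yaw":0.4},
    {"x":-21.2,"y":-19.7,"z":-1.7,"yaw":0.5},
  ],
  hand=0,
)

```text
clock: 0.72
eef_pos: [0.3406, 0.3641, 0.1998]
tcp_rot: [-3.14, 0.001, 2.328]
contact_force: [0.9, 1.0, -0.6]
finger_gap: 0.533
```

Emit:
carry_out(
  targets=[
    {"x":-5.6,"y":-1.4,"z":0,"yaw":0.1},
    {"x":-11.2,"y":-2.8,"z":0,"yaw":0.2},
    {"x":-16.8,"y":-4.1,"z":0,"yaw":0.3},
    {"x":-22.4,"y":-5.5,"z":0,"yaw":0.4},
    {"x":-28,"y":-6.9,"z":0,"yaw":0.5},
  ],
)

```text
clock: 1.35
eef_pos: [0.4831, 0.1113, 0.1999]
tcp_rot: [-3.14, 0.002, 1.824]
contact_force: [-0.1, 0.2, 1.1]
finger_gap: 0.025
```

```bash
python3 - <<'E'
from h import *
s=env.read_state(); print(s['clock'],s['eef_pos'],s['tcp_rot'],s['contact_force'],s['finger_gap'])
im,d,c=grab('wrist','w0'); print(c['fx'],-np.array(c['R']).T@np.array(c['t']),np.array(c['R']).round(2).tolist())
E
```

```text
1.35 [0.4831476  0.11134638 0.19993444] [-3.14033243e+00  1.59110260e-03  1.82441584e+00] [-0.12266397  0.16606394  1.07268265] 0.025164783526340145
356.35257469848204 [0.46689273 0.17671859 0.40067209] [[0.97, 0.24, -0.0], [0.24, -0.93, 0.26], [0.06, -0.26, -0.96]]
```

View pics/w0.png

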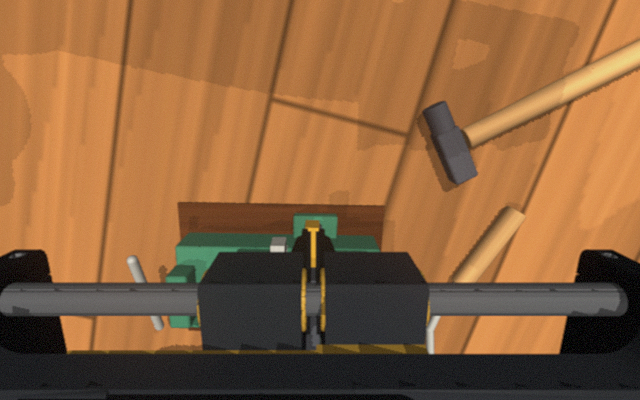

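The wrist view looks at the left side of the vise. The steel end is at about (278,243), the brass end is at about (312,222) and the finger tips hang above it. I'll measure both ends at the parallels' top height.

```bash
cat >> h.py <<'E'
TH=0.253; EX=np.array([np.cos(TH),np.sin(TH)]); EY=np.array([-np.sin(TH),np.cos(TH)])
def ends(im,d,c,box):
    P=cloud(d,c); h=cv2.cvtColor(im,cv2.COLOR_RGB2HSV); B=np.zeros(d.shape,bool); u0,u1,v0,v1=box; B[v0:v1,u0:u1]=1
    B&=(P[...,2]>.055)&(P[...,2]<.105)
    for nm,m in (('steel',(h[...,1]<70)&(h[...,2]>110)),('brass',(h[...,0]>17)&(h[...,0]<33)&(h[...,1]>110)&(h[...,2]>90))):
        m=m&B
        if m.sum()<5: print(nm,m.sum()); continue
        Q=P[m]; a=Q[:,:2]@EX; b=Q[:,:2]@EY; v,u=np.nonzero(m)
        top=Q[:,2]>np.percentile(Q[:,2],90)-.004
        print(nm,len(Q),'u',u.min(),u.max(),'v',v.min(),v.max(),'zmax',np.percentile(Q[:,2],[50,90]).round(4),'a',np.percentile(a,[2,50,98]).round(4),'b top',np.percentile(b[top],[2,98]).round(4),'b all',np.percentile(b,[2,98]).round(4))
E
python3 - <<'E'
from h import *
im,d,c=load('w0'); ends(im,d,c,(255,340,200,262))
P=cloud(d,c); h=cv2.cvtColor(im,cv2.COLOR_RGB2HSV)
for v in range(216,262,3): print(v,[ (u,tuple(im[v,u]),*(P[v,u]*1000).round().astype(int)) for u in (278,312)])
for (a,b) in ((16.5,65),(-16.5,65)): print('expected xy', a,b, np.array([.498,-.012])+a/1e3*EX+b/1e3*EY)
print('blank centre in a,b', np.array([.498,-.012])@EX, np.array([.498,-.012])@EY)
# finer blank top fit from scene & side
for t in('s0','d0'):
    im,d,c=load(t);P=cloud(d,c);hh=cv2.cvtColor(im,cv2.COLOR_RGB2HSV)
    m=(P[...,2]>.118)&(P[...,2]<.127)&(np.hypot(P[...,0]-.498,P[...,1]+.012)<.07)&(d>0)&(hh[...,2]<130)
    Q=P[m]; r=cv2.minAreaRect((Q[:,:2]*1000).astype(np.float32)); print(t,len(Q),np.median(Q[:,2]),r)
    g=(P[...,2]>.09)&(P[...,2]<.106)&(np.hypot(P[...,0]-.498,P[...,1]+.012)<.1)&(hh[...,0]>60)&(hh[...,0]<90)&(hh[...,1]>90)
    Q=P[g]; print('jaw z',np.median(Q[:,2]), 'b range',np.percentile(Q[:,:2]@EY,[1,99]))
E
```

```text
steel 175 u 270 284 v 238 251 zmax [0.0844 0.0863] a [0.4545 0.4612 0.4675] b top [-0.0845 -0.0778] b all [-0.0844 -0.0778]
brass 261 u 305 318 v 220 261 zmax [0.0849 0.0862] a [0.4887 0.4946 0.5003] b top [-0.0943 -0.0602] b all [-0.0935 -0.0599]
216 [(278, (np.uint8(102), np.uint8(65), np.uint8(34)), np.int64(459), np.int64(41), np.int64(4)), (312, (np.uint8(71), np.uint8(117), np.uint8(86)), np.int64(497), np.int64(54), np.int64(17))]
219 [(278, (np.uint8(108), np.uint8(65), np.uint8(40)), np.int64(460), np.int64(37), np.int64(5)), (312, (np.uint8(86), np.uint8(128), np.uint8(91)), np.int64(497), np.int64(51), np.int64(18))]
222 [(278, (np.uint8(93), np.uint8(56), np.uint8(36)), np.int64(461), np.int64(34), np.int64(6)), (312, (np.uint8(132), np.uint8(100), np.uint8(37)), np.int64(494), np.int64(66), np.int64(72))]
225 [(278, (np.uint8(86), np.uint8(51), np.uint8(22)), np.int64(461), np.int64(30), np.int64(5)), (312, (np.uint8(134), np.uint8(100), np.uint8(39)), np.int64(494), np.int64(65), np.int64(79))]
228 [(278, (np.uint8(93), np.uint8(59), np.uint8(37)), np.int64(462), np.int
[... 2115 characters left out ...]
.uint8(36), np.uint8(33)), np.int64(468), np.int64(137), np.int64(319)), (312, (np.uint8(208), np.uint8(153), np.uint8(54)), np.int64(502), np.int64(32), np.int64(85))]
expected xy 16.5 65 [0.49770461 0.05506089]
expected xy -16.5 65 [0.46575514 0.04680067]
blank centre in a,b 0.4791428787739874 -0.13627216047372234
s0 281 0.12060837917538378 ((498.4647521972656, -12.754745483398438), (54.563453674316406, 100.55770874023438), 14.449699401855469)
jaw z 0.09767956911824272 b range [-0.17860058 -0.09029234]
d0 454 0.12055022227700225 ((494.5379943847656, -17.741317749023438), (50.026329040527344, 104.2337417602539), 13.619973182678223)
jaw z 0.09681696225139177 b range [-0.18961523 -0.09243161]
```

The steel end is at b=-0.0778 and the brass end at b=-0.0599, so the brass sticks out 18 mm too far. The lane spacing of 33.4 mm and top height of 0.086 agree with the given sizes. I'll descend beside the brass end and move close.

Emit:
carry_out(
  targets=[
    {"x":0,"y":-0.1,"z":4.5},
    {"x":0,"y":-0.1,"z":9},
    {"x":0,"y":-0.1,"z":12.7},
    {"x":-1.5,"y":-0.1,"z":12.7},
    {"x":-3.0,"y":-0.1,"z":12.7},
  ],
)

```text
invalid input
```

Emit:
carry_out(
  targets=[
    {"x":-0.2},
    {"x":-0.4},
    {"x":-0.6},
    {"x":-0.8},
    {"x":-1.0},
  ],
)

```text
invalid input
```

```bash
python3 - <<'E'
from h import *
s=env.read_state(); p=s['eef_pos']; print(s['clock'],p,'a,b',p[:2]@EX,p[:2]@EY,s['contact_force'])
im,d,c=grab('wrist','w1'); ends(im,d,c,(200,420,150,300))
cv2.imwrite('pics/w1c.png',cv2.resize(im[170:330,200:440,::-1],None,fx=2,fy=2))
E
```

```text
1.4 [0.48579956 0.10599174 0.19988593] a,b 0.4968652914207684 -0.01898269874280922 [ 0.70699385 -2.87512453  0.93732724]
steel 276 u 264 283 v 232 251 zmax [0.0845 0.0857] a [0.4529 0.4596 0.4661] b top [-0.0806 -0.0681] b all [-0.0806 -0.0679]
brass 281 u 303 317 v 214 260 zmax [0.0845 0.0856] a [0.4863 0.4939 0.4987] b top [-0.0881 -0.0498] b all [-0.0877 -0.0496]
```

View pics/w1c.png

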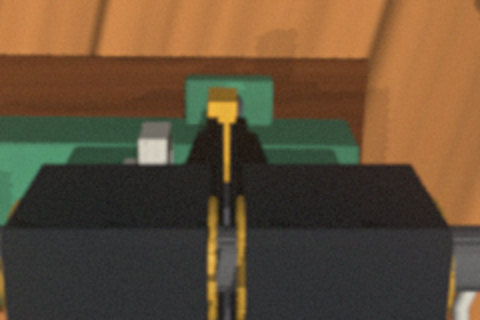

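Two things went wrong. Rows need all four keys, and the arm was still settling while I read the camera pose after the picture. I'll read the pose first and measure again now that it's at rest.

```bash
sed -i "s/im,d=env.get_image(n); c=env.camera_info(n)/c=env.camera_info(n); im,d=env.get_image(n)/" h.py; python3 - <<'E'
from h import *
for i in range(2):
    s=env.read_state(); p=s['eef_pos']; print(s['clock'],p,'a,b',p[:2]@EX,p[:2]@EY,s['contact_force'],abs(s['qvel']).max())
    im,d,c=grab('wrist',f'w2{i}'); ends(im,d,c,(200,420,150,300))
E
```

```text
1.45 [0.48422619 0.10903918 0.19971744] a,b 0.4961048160918961 -0.015638447013736956 [0.09371366 0.61578758 0.14211525] 0.07874598393496798
steel 212 u 269 284 v 235 251 zmax [0.0846 0.086 ] a [0.4538 0.4604 0.4667] b top [-0.0806 -0.0719] b all [-0.0806 -0.0715]
brass 233 u 304 318 v 217 264 zmax [0.0846 0.0861] a [0.4872 0.4939 0.4996] b top [-0.0924 -0.0536] b all [-0.0911 -0.0533]
1.5 [0.48319176 0.11115007 0.19961636] a,b 0.4956316915489491 -0.013335820851851369 [ 0.30192414 -0.50480307  0.24190359] 0.060161396811370234
steel 179 u 270 284 v 238 251 zmax [0.0843 0.086 ] a [0.4535 0.4602 0.4667] b top [-0.0784 -0.0718] b all [-0.0781 -0.0715]
brass 124 u 305 319 v 220 230 zmax [0.077  0.0851] a [0.4875 0.4935 0.4994] b top [-0.0566 -0.0535] b all [-0.0566 -0.0533]
```

Emit:
carry_out(
  targets=[
    {"x":0,"y":-0.2,"z":4.5,"yaw":0},
    {"x":0,"y":-0.2,"z":9,"yaw":0},
    {"x":0,"y":-0.2,"z":12.6,"yaw":0},
    {"x":-1.2,"y":-0.2,"z":12.6,"yaw":0},
    {"x":-2.2,"y":-0.2,"z":12.6,"yaw":0},
  ],
)

```text
clock: 2.17
eef_pos: [0.4869, 0.0907, 0.0752]
tcp_rot: [-3.141, 0.001, 1.828]
contact_force: [0.0, -0.8, 0.7]
finger_gap: 0.006
```

Emit:
carry_out(
  targets=[
    {"x":-0.2,"y":0,"z":0,"yaw":0},
    {"x":-0.4,"y":0,"z":0,"yaw":0},
    {"x":-0.6,"y":0,"z":0,"yaw":0},
    {"x":-0.8,"y":0,"z":0,"yaw":0},
    {"x":-1.0,"y":0,"z":0,"yaw":0},
  ],
)

```text
clock: 2.8
eef_pos: [0.4894, 0.081, 0.0752]
tcp_rot: [-3.141, 0.001, 1.828]
contact_force: [-0.3, -1.1, -0.0]
finger_gap: 0.004
```

```bash
python3 - <<'E'
from h import *
for i in range(2):
    s=env.read_state(); p=s['eef_pos']; print(s['clock'],p,'a,b',p[:2]@EX,p[:2]@EY,s['contact_force'],abs(s['qvel']).max())
    im,d,c=grab('wrist',f'w3{i}'); ends(im,d,c,(200,420,150,320))
cv2.imwrite('pics/w3c.png',cv2.resize(im[170:330,200:440,::-1],None,fx=2,fy=2))
E
```

```text
2.8 [0.48941331 0.08096207 0.075217  ] a,b 0.49409883173367614 -0.04412012313400592 [-0.30506205 -1.09013925 -0.02744362] 0.032652787801008554
steel 0
brass 0
2.85 [0.48944979 0.08080883 0.07517648] a,b 0.494095793731667 -0.04427761715758697 [-0.41739464 -1.17732362 -0.20764581] 0.008768318689775168
steel 0
brass 0
```

View pics/w3c.png

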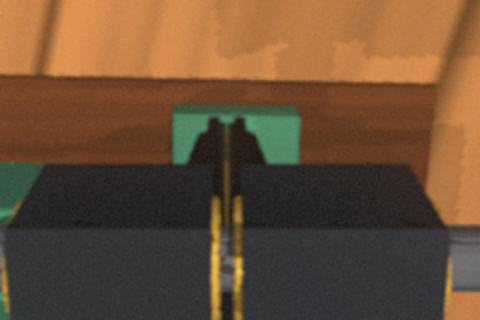

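The fingers hide both ends here. Force and position suggest they are just at first contact, so I'll push slowly to just short of the target.

Emit:
carry_out(
  targets=[
    {"x":-0.3,"y":0,"z":0,"yaw":0},
    {"x":-0.6,"y":0,"z":0,"yaw":0},
    {"x":-0.9,"y":0,"z":0,"yaw":0},
    {"x":-1.2,"y":0,"z":0,"yaw":0},
    {"x":-1.45,"y":0,"z":0,"yaw":0},
  ],
)

```text
clock: 3.52
eef_pos: [0.4931, 0.0667, 0.0752]
tcp_rot: [-3.141, 0.001, 1.827]
contact_force: [0.1, -0.1, -0.8]
finger_gap: 0.004
```

```bash
python3 - <<'E'
from h import *
for i in range(2):
    s=env.read_state(); p=s['eef_pos']; print(s['clock'],p,'a,b',p[:2]@EX,p[:2]@EY,s['contact_force'],abs(s['qvel']).max())
    im,d,c=grab('scene',f's1{i}'); ends(im,d,c,(310,420,160,260))
cv2.imwrite('pics/s1c.png',cv2.resize(im[160:240,310:410,::-1],None,fx=5,fy=5))
E
```

```text
3.525 [0.49314952 0.06667156 0.07517639] a,b 0.49413905922541174 -0.05889091850437309 [ 0.07675221 -0.14064433 -0.76646099] 0.0374558575339269
steel 52 u 330 398 v 181 211 zmax [0.0835 0.0971] a [0.3162 0.3286 0.5437] b top [-0.1922 -0.1106] b all [-0.1915 -0.0725]
brass 96 u 362 373 v 205 217 zmax [0.0791 0.0867] a [0.4878 0.5002 0.5048] b top [-0.0925 -0.0549] b all [-0.0921 -0.0539]
3.575 [0.49323815 0.06645447 0.07520212] a,b 0.49417052702291847 -0.0591232899230526 [ 0.02842223  0.04473813 -0.12973547] 0.008106817428688743
steel 53 u 330 398 v 182 210 zmax [0.0832 0.0968] a [0.3198 0.3301 0.5491] b top [-0.1909 -0.1054] b all [-0.1906 -0.0726]
brass 98 u 362 373 v 205 217 zmax [0.0812 0.0872] a [0.4873 0.501  0.5068] b top [-0.0944 -0.0538] b all [-0.0924 -0.0537]
```

View pics/s1c.png

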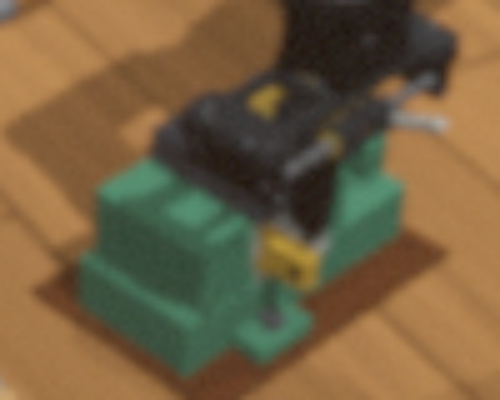

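```bash
python3 - <<'E'
from h import *
im,d,c=load('s11'); P=cloud(d,c); R,t=c['R'],c['t']
def pr(X): q=R@np.array(X)+t; return (c['fx']*q[0]/q[2]+c['cx'],c['fy']*q[1]/q[2]+c['cy'],q[2])
s=env.read_state(); p=s['eef_pos']; print('tcp px',pr(p),'tip 2cm up',pr(p+[0,0,.03]))
for v in range(196,220,2):
    print(v,[f"{u}:{'/'.join(map(str,im[v,u]))} {P[v,u,:2]@EX*1e3:.0f},{P[v,u,:2]@EY*1e3:.0f},{P[v,u,2]*1e3:.0f}" for u in (366,370,374)])
for tag in('s0','s11'):
    im,d,c=load(tag); ends(im,d,c,(355,385,195,225))
E
```

```text
tcp px (np.float64(370.8890975524484), np.float64(213.0231825729911), np.float64(1.3650329303286928)) tip 2cm up (np.float64(371.6472905087362), np.float64(205.6206431903327), np.float64(1.3466115982830726))
196 ['366:50/44/39 571,-25,202', '370:39/31/25 505,-61,148', '374:42/33/30 502,-48,153']
198 ['366:49/42/39 485,-90,113', '370:39/27/20 505,-60,140', '374:41/29/24 500,-49,144']
200 ['366:59/54/54 483,-91,104', '370:40/30/22 503,-61,131', '374:46/37/28 496,-51,133']
202 ['366:68/62/59 479,-94,92', '370:42/28/24 502,-61,122', '374:43/34/29 497,-50,126']
204 ['366:94/90/84 468,-102,73', '370:43/36/26 501,-61,114', '374:42/37/32 495,-50,117']
206 ['366:121/102/71 471,-98,69', '370:75/69/64 468,-84,75', '374:74/77/68 492,-51,107']
208 ['366:172/139/55 495,-79,85', '370:115/98/65 469,-83,68', '374:120/122/114 462,-73,70']
210 ['366:159/127/51 504,-72,85', '370:163/132/54 495,-63,86', '374:123/126/105 434,-92,34']
212 ['366:129/101/45 504,-71,78', '370:161/130/46 502,-57,85', '374:102/109/75 435,-90,27']
214 ['366:116/93/40 504,-70,70', '370:125/100/36 505,-54,80', '374:87/103/76 434,-90,18']
216 ['366:88/93/64 475,-91,32', '370:134/107/47 503,-55,70', '374:93/93/68 433,-90,9']
218 ['366:67/99/79 475,-91,24', '370:96/92/61 456,-88,15', '374:95/68/42 437,-86,4']
steel 77 u 360 376 v 197 210 zmax [0.0833 0.0927] a [0.4318 0.4637 0.5113] b top [-0.095  -0.0757] b all [-0.096  -0.0719]
brass 103 u 362 373 v 205 217 zmax [0.0802 0.0862] a [0.4685 0.5003 0.5057] b top [-0.0935 -0.055 ] b all [-0.0934 -0.0544]
steel 13 u 360 375 v 206 210 zmax [0.0724 0.0838] a [0.4586 0.4712 0.5114] b top [-0.09   -0.0898] b all [-0.0953 -0.0718]
brass 98 u 362 373 v 205 217 zmax [0.0812 0.0872] a [0.4873 0.501  0.5068] b top [-0.0944 -0.0538] b all [-0.0924 -0.0537]
```

The picture contradicts the state. In the scene view the shut finger tips end at z≈0.105, while the TCP reads 0.075, and the brass has not moved. I'll check the tips' height with the wrist depth.

```bash
python3 - <<'E'
from h import *
for tag in ('w31','w21'):
    im,d,c=load(tag); P=cloud(d,c)
    for v in range(222,262,3):
        print(tag,v,[f"{u}:{'/'.join(map(str,im[v,u]))} {P[v,u,:2]@EX*1e3:.0f},{P[v,u,:2]@EY*1e3:.0f},{P[v,u,2]*1e3:.0f}" for u in (306,320)])
im,d,c=load('s11');P=cloud(d,c)
m=(d>0)&(P[...,2]>.06)&(im.max(-1)<60)&(abs(P[...,:2]@EX-.497)<.02)&(P[...,:2]@EY>-.066)&(P[...,:2]@EY<-.04)
print('scene tip z',np.sort(P[m][:,2])[:12].round(4))
s=env.read_state();print(s['q'],s['eef_pos'])
E
```

```text
w31 222 ['306:85/70/47 488,-64,7', '320:87/64/39 499,-64,5']
w31 225 ['306:59/85/63 488,-64,13', '320:63/93/69 499,-64,13']
w31 228 ['306:62/87/67 489,-33,107', '320:69/93/71 497,-33,106']
w31 231 ['306:42/29/20 490,-33,111', '320:46/30/25 496,-33,110']
w31 234 ['306:41/30/25 490,-34,114', '320:41/31/23 496,-33,115']
w31 237 ['306:44/37/26 490,-33,119', '320:42/31/23 496,-33,119']
w31 240 ['306:44/37/26 490,-34,122', '320:38/32/21 496,-33,123']
w31 243 ['306:35/27/18 490,-33,126', '320:39/33/22 496,-34,125']
w31 246 ['306:40/33/27 490,-33,130', '320:38/36/25 496,-33,129']
w31 249 ['306:34/26/18 490,-33,133', '320:39/32/30 496,-34,132']
w31 252 ['306:41/38/31 491,-10,190', '320:36/35/26 495,-10,190']
w31 255 ['306:41/34/34 491,-11,190', '320:38/32/31 495,-9,193']
w31 258 ['306:35/32/30 491,-12,190', '320:40/34/33 495,-10,193']
w31 261 ['306:35/31/33 491,-13,189', '320:37/33/26 495,-10,196']
w21 222 ['306:127/98/49 488,-53,72', '320:79/111/82 502,-72,18']
w21 225 ['306:127/95/37 488,-53,80', '320:79/68/57 502,-73,24']
w21 228 ['306:136/102/40 491,-2,231', '320:79/66/55 498,-2,231']
w21
[... 222 characters left out ...]
'320:36/31/22 498,-2,247']
w21 243 ['306:34/31/20 492,-3,250', '320:34/30/21 498,-3,250']
w21 246 ['306:29/21/23 492,-2,254', '320:31/27/19 498,-2,254']
w21 249 ['306:33/25/22 492,-2,258', '320:32/28/27 498,-3,257']
w21 252 ['306:38/35/34 493,21,315', '320:35/31/30 497,21,314']
w21 255 ['306:30/32/23 493,20,314', '320:34/30/28 497,21,315']
w21 258 ['306:30/26/25 493,19,313', '320:36/34/31 497,21,318']
w21 261 ['306:34/27/31 493,19,315', '320:32/30/30 497,21,319']
scene tip z [0.108  0.1084 0.1089 0.1106 0.1115 0.1116 0.1118 0.1132 0.1145 0.1147
 0.1161 0.1171]
[ 2.73655677e-02 -1.22214357e-01  2.08635112e+00 -1.65662020e-03
  1.17764292e+00 -2.28414912e-01] [0.49317822 0.0666253  0.07521146]
```

Both cameras put the tips 31 mm above the reported TCP, and the gripper body's height (84 mm above the tips) agrees. So the reported z is 31 mm too low, while x and y are fine. The fingers only passed above the brass. I'll back off, go down 33 mm more and push.

Emit:
carry_out(
  targets=[
    {"x":1.2,"y":0,"z":0,"yaw":0},
    {"x":2.4,"y":0,"z":0,"yaw":0},
    {"x":2.4,"y":0,"z":0,"yaw":0},
    {"x":2.4,"y":0,"z":1.6,"yaw":0},
    {"x":2.4,"y":0,"z":3.3,"yaw":0},
  ],
)

```text
clock: 4.25
eef_pos: [0.4868, 0.0897, 0.0408]
tcp_rot: [-3.141, 0.001, 1.827]
contact_force: [-0.9, -0.1, -0.2]
finger_gap: 0.003
```

Emit:
carry_out(
  targets=[
    {"x":-0.2,"y":0,"z":0,"yaw":0},
    {"x":-0.4,"y":0,"z":0,"yaw":0},
    {"x":-0.6,"y":0,"z":0,"yaw":0},
    {"x":-0.8,"y":0,"z":0,"yaw":0},
    {"x":-1.0,"y":0,"z":0,"yaw":0},
  ],
)

```text
clock: 4.88
eef_pos: [0.4897, 0.0802, 0.0413]
tcp_rot: [-3.141, 0.001, 1.827]
contact_force: [-1.1, 1.6, 0.5]
finger_gap: 0.007
```

```bash
python3 - <<'E'
from h import *
for i in range(2):
    s=env.read_state(); p=s['eef_pos']; print(s['clock'],p,'a,b',p[:2]@EX,p[:2]@EY,s['contact_force'],'along',s['contact_force'][:2]@EY,abs(s['qvel']).max())
    im,d,c=grab('scene',f's2{i}'); ends(im,d,c,(355,385,195,225))
E
```

```text
4.875 [0.48965441 0.08015717 0.04130966] a,b 0.49413078370330854 -0.044959756895118795 [-1.09326112  1.63327747  0.47548934] along 1.8549372040917202 0.031907293682925934
steel 0
brass 24 u 361 370 v 211 216 zmax [0.0677 0.0722] a [0.4972 0.5017 0.5045] b top [-0.086  -0.0568] b all [-0.0921 -0.0576]
4.925 [0.4896844  0.0799676  0.04127243] a,b 0.4941123718227689 -0.045150800001225906 [-0.72019532  2.14595376  0.18968763] along 2.257910938261124 0.008005777937052405
steel 0
brass 29 u 361 370 v 210 216 zmax [0.0682 0.0796] a [0.4965 0.5019 0.506 ] b top [-0.0811 -0.0573] b all [-0.0942 -0.0567]
```

Contact shows about 2 N along the lane. I'll push on to about 1 mm short, then back off and look.

Emit:
carry_out(
  targets=[
    {"x":-0.3,"y":0,"z":0,"yaw":0},
    {"x":-0.6,"y":0,"z":0,"yaw":0},
    {"x":-0.9,"y":0,"z":0,"yaw":0},
    {"x":-1.2,"y":0,"z":0,"yaw":0},
    {"x":-1.45,"y":0,"z":0,"yaw":0},
  ],
)

```text
clock: 5.6
eef_pos: [0.4935, 0.0657, 0.0413]
tcp_rot: [-3.141, 0.001, 1.827]
contact_force: [0.5, 0.5, 1.1]
finger_gap: 0.007
```

Emit:
carry_out(
  targets=[
    {"x":0.0,"y":0,"z":0,"yaw":0},
    {"x":3,"y":0,"z":0,"yaw":0},
    {"x":6,"y":0,"z":0,"yaw":0},
    {"x":6,"y":0,"z":-6,"yaw":0},
    {"x":6,"y":0,"z":-12,"yaw":0},
  ],
)

```text
clock: 6.22
eef_pos: [0.4773, 0.1239, 0.1616]
tcp_rot: [-3.139, 0.002, 1.828]
contact_force: [0.9, 0.2, -0.4]
finger_gap: 0.007
```

Emit:
carry_out(
  targets=[
    {"x":0.0,"y":0,"z":0,"yaw":0},
    {"x":0,"y":0,"z":0,"yaw":0},
  ],
)

```text
clock: 6.48
eef_pos: [0.4772, 0.1236, 0.1614]
tcp_rot: [-3.139, 0.003, 1.828]
contact_force: [0.1, 0.4, -0.4]
finger_gap: 0.001
```

```bash
python3 - <<'E'
from h import *
im,d,c=grab('scene',f's3'); ends(im,d,c,(355,385,195,225))
s=env.read_state(); p=s['eef_pos']; print(s['clock'],p,'a,b',p[:2]@EX,p[:2]@EY,s['contact_force'],abs(s['qvel']).max())
im,d,c=grab('wrist',f'w4'); ends(im,d,c,(200,420,150,330))
cv2.imwrite('pics/w4c.png',cv2.resize(im[170:330,200:440,::-1],None,fx=2.5,fy=2.5))
E
```

```text
steel 39 u 360 376 v 202 211 zmax [0.0804 0.0863] a [0.4283 0.4621 0.5104] b top [-0.0912 -0.0733] b all [-0.0941 -0.0721]
brass 61 u 362 369 v 205 214 zmax [0.0787 0.0862] a [0.4676 0.4992 0.5047] b top [-0.0944 -0.0734] b all [-0.0951 -0.0726]
6.525 [0.47642075 0.12354941 0.16011111] a,b 0.4921799031481786 0.0003636439908629731 [-0.32950015 -0.05971724  0.00591483] 0.01572299512917638
steel 6 u 200 203 v 328 329 zmax [0.0716 0.0722] a [0.3855 0.3872 0.3885] b top [-0.1332 -0.1314] b all [-0.1332 -0.1314]
brass 0
```

View pics/w4c.png

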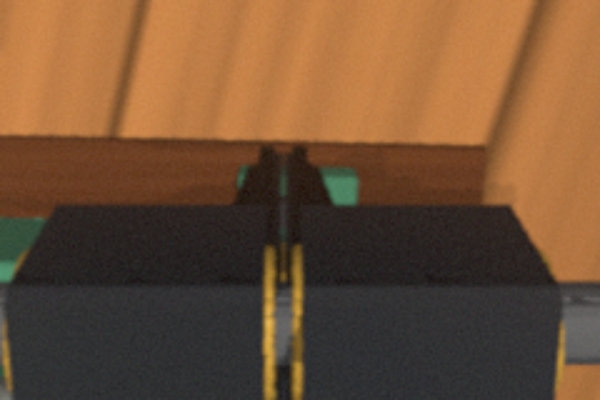

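The wrist view is blocked at this height. The scene camera already has brass at b=-0.0726 and steel at -0.0721. I'll rise over the vise for a wrist comparison.

Emit:
carry_out(
  targets=[
    {"x":-0.5,"y":0,"z":-4,"yaw":0},
    {"x":-1,"y":0,"z":-9,"yaw":0},
    {"x":-1,"y":0,"z":-13,"yaw":0},
    {"x":-1,"y":0,"z":-13,"yaw":0},
    {"x":-1,"y":0,"z":-13,"yaw":0},
  ],
)

```text
clock: 7.2
eef_pos: [0.4785, 0.1141, 0.2871]
tcp_rot: [-3.132, 0.002, 1.828]
contact_force: [-1.0, -0.5, -0.5]
finger_gap: 0.003
```

```bash
python3 - <<'E'
from h import *
s=env.read_state(); p=s['eef_pos']; print(s['clock'],p,'a,b',p[:2]@EX,p[:2]@EY,s['contact_force'],abs(s['qvel']).max())
im,d,c=grab('wrist',f'w5'); ends(im,d,c,(200,420,150,330))
cv2.imwrite('pics/w5c.png',cv2.resize(im[150:310,200:440,::-1],None,fx=2.5,fy=2.5))
E
```

```text
7.2 [0.47853686 0.11408251 0.28714928] a,b 0.49185898621431456 -0.009331570152214273 [-1.00898802 -0.54118496 -0.47819114] 0.02086940241675638
steel 265 u 200 330 v 215 279 zmax [0.085  0.0869] a [0.3478 0.4595 0.5063] b top [-0.0929 -0.0718] b all [-0.1342 -0.0716]
brass 163 u 200 321 v 215 281 zmax [0.0845 0.086 ] a [0.3467 0.4918 0.499 ] b top [-0.0845 -0.0723] b all [-0.142  -0.0718]
```

View pics/w5c.png

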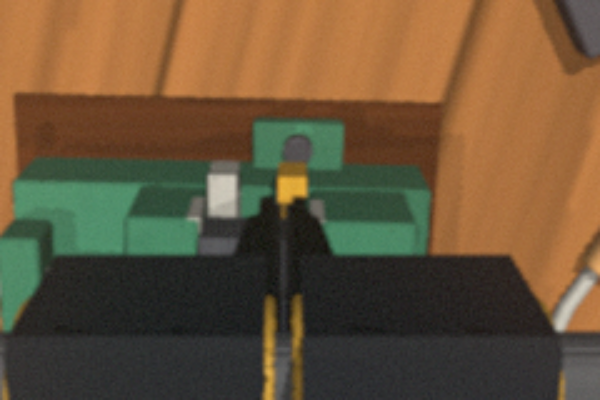

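The brass end is at (292,170) in the crop and the steel end at (222,170). They agree within about 0.5 mm (-0.0723 and -0.0718). Next I'll move over the blank's centre with the fingers 12 mm apart to straddle the eye.

Emit:
carry_out(
  targets=[
    {"x":-4.5,"y":-0.5,"z":2,"yaw":0},
    {"x":-9,"y":-1,"z":6,"yaw":0},
    {"x":-12.7,"y":-1.45,"z":11,"yaw":0},
    {"x":-12.7,"y":-1.45,"z":15,"yaw":0},
    {"x":-12.7,"y":-1.45,"z":17.5,"yaw":0},
  ],
  hand=1.2,
)

```text
clock: 7.88
eef_pos: [0.4915, -0.0134, 0.1067]
tcp_rot: [-3.124, -0.001, 1.826]
contact_force: [0.9, -0.6, 1.4]
finger_gap: 0.127
```

Emit:
carry_out(
  targets=[
    {"x":0,"y":0,"z":0.3,"yaw":0},
    {"x":0,"y":0,"z":0.6,"yaw":0},
    {"x":0,"y":0,"z":0.9,"yaw":0},
    {"x":0,"y":0,"z":1.2,"yaw":0},
    {"x":0,"y":0,"z":1.4,"yaw":0},
  ],
)

```text
clock: 8.5
eef_pos: [0.4917, -0.0134, 0.0932]
tcp_rot: [-3.125, -0.001, 1.827]
contact_force: [0.4, 0.8, 0.6]
finger_gap: 0.125
```

```bash
python3 - <<'E'
from h import *
s=env.read_state(); p=s['eef_pos']; print(s['clock'],p,'a,b',p[:2]@EX,p[:2]@EY,s['contact_force'],s['finger_gap'],abs(s['qvel']).max())
im,d,c=grab('scene',f's4'); 
cv2.imwrite('pics/s4c.png',cv2.resize(im[160:240,310:410,::-1],None,fx=5,fy=5))
E
```

```text
8.5 [ 0.49169657 -0.01338875  0.09321234] a,b 0.4726924909898887 -0.13603889240546832 [0.43814962 0.79654575 0.55089756] 0.12457264179616671 0.029590965480727708
```

View pics/s4c.png

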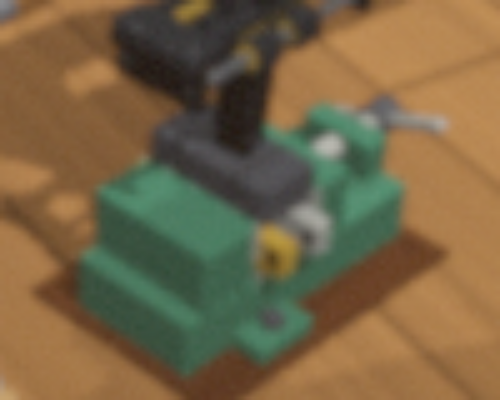

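The fingers hang just above the blank's middle, at crop (240,150). I'll correct 5 mm sideways and press down slowly.

Emit:
carry_out(
  targets=[
    {"x":0,"y":0.45,"z":0,"yaw":0},
    {"x":0,"y":0.45,"z":0.15,"yaw":0},
    {"x":0,"y":0.45,"z":0.3,"yaw":0},
    {"x":0,"y":0.45,"z":0.4,"yaw":0},
    {"x":0,"y":0.45,"z":0.5,"yaw":0},
  ],
)

```text
clock: 9.18
eef_pos: [0.4959, -0.0122, 0.0889]
tcp_rot: [-3.125, -0.001, 1.827]
contact_force: [-3.5, 0.9, 6.8]
finger_gap: 0.127
```

Emit:
carry_out(
  targets=[
    {"x":0,"y":0,"z":0.1,"yaw":0},
    {"x":0,"y":0,"z":0.2,"yaw":0},
  ],
)

```text
clock: 9.43
eef_pos: [0.4959, -0.0122, 0.0881]
tcp_rot: [-3.124, -0.001, 1.827]
contact_force: [-3.0, 0.5, 7.2]
finger_gap: 0.124
```

Emit:
carry_out(
  targets=[
    {"x":0,"y":0,"z":0.1,"yaw":0},
    {"x":0,"y":0,"z":0.2,"yaw":0},
  ],
)

```text
clock: 9.68
eef_pos: [0.4959, -0.0123, 0.0873]
tcp_rot: [-3.124, -0.001, 1.827]
contact_force: [-3.7, 0.4, 6.0]
finger_gap: 0.122
```

The blank is in contact and sliding down at about 7 N. I'll continue.

Emit:
carry_out(
  targets=[
    {"x":0,"y":0,"z":0.1,"yaw":0},
    {"x":0,"y":0,"z":0.2,"yaw":0},
    {"x":0,"y":0,"z":0.3,"yaw":0},
  ],
)

```text
clock: 10.05
eef_pos: [0.4959, -0.0123, 0.0855]
tcp_rot: [-3.124, -0.001, 1.827]
contact_force: [-3.6, 0.8, 7.3]
finger_gap: 0.126
```

Emit:
carry_out(
  targets=[
    {"x":0,"y":0,"z":0.1,"yaw":0},
    {"x":0,"y":0,"z":0.2,"yaw":0},
    {"x":0,"y":0,"z":0.3,"yaw":0},
  ],
)

```text
clock: 10.42
eef_pos: [0.4958, -0.0123, 0.0837]
tcp_rot: [-3.124, -0.001, 1.827]
contact_force: [-3.6, 1.0, 6.9]
finger_gap: 0.126
```

Emit:
carry_out(
  targets=[
    {"x":0,"y":0,"z":0.1,"yaw":0},
    {"x":0,"y":0,"z":0.2,"yaw":0},
    {"x":0,"y":0,"z":0.3,"yaw":0},
  ],
)

```text
clock: 10.8
eef_pos: [0.4959, -0.0123, 0.0821]
tcp_rot: [-3.124, -0.002, 1.827]
contact_force: [-3.9, 1.0, 9.3]
finger_gap: 0.127
```

Emit:
carry_out(
  targets=[
    {"x":0,"y":0,"z":0.1,"yaw":0},
    {"x":0,"y":0,"z":0.2,"yaw":0},
    {"x":0,"y":0,"z":0.3,"yaw":0},
  ],
)

```text
clock: 11.18
eef_pos: [0.4959, -0.0123, 0.0806]
tcp_rot: [-3.123, -0.002, 1.827]
contact_force: [-4.7, 1.0, 9.4]
finger_gap: 0.127
```

Emit:
carry_out(
  targets=[
    {"x":0,"y":0,"z":0.1,"yaw":0},
    {"x":0,"y":0,"z":0.2,"yaw":0},
    {"x":0,"y":0,"z":0.3,"yaw":0},
  ],
)

```text
clock: 11.55
eef_pos: [0.4959, -0.0123, 0.079]
tcp_rot: [-3.123, -0.002, 1.827]
contact_force: [-5.0, 0.8, 8.7]
finger_gap: 0.123
```

Emit:
carry_out(
  targets=[
    {"x":0,"y":0,"z":0.1,"yaw":0},
    {"x":0,"y":0,"z":0.2,"yaw":0},
    {"x":0,"y":0,"z":0.3,"yaw":0},
  ],
)

```text
clock: 11.92
eef_pos: [0.4959, -0.0123, 0.0775]
tcp_rot: [-3.123, -0.002, 1.827]
contact_force: [-3.8, 0.9, 9.0]
finger_gap: 0.124
```

Emit:
carry_out(
  targets=[
    {"x":0,"y":0,"z":0.1,"yaw":0},
    {"x":0,"y":0,"z":0.2,"yaw":0},
    {"x":0,"y":0,"z":0.3,"yaw":0},
  ],
)

```text
clock: 12.3
eef_pos: [0.4958, -0.0123, 0.0759]
tcp_rot: [-3.122, -0.002, 1.827]
contact_force: [-4.1, 0.9, 9.7]
finger_gap: 0.129
```

Emit:
carry_out(
  targets=[
    {"x":0,"y":0,"z":0.1,"yaw":0},
    {"x":0,"y":0,"z":0.2,"yaw":0},
    {"x":0,"y":0,"z":0.3,"yaw":0},
  ],
)

```text
clock: 12.68
eef_pos: [0.4959, -0.0123, 0.0748]
tcp_rot: [-3.122, -0.002, 1.827]
contact_force: [-7.4, 0.9, 15.1]
finger_gap: 0.126
```

The force is now climbing, so the parallels are on the rails. I'll raise it carefully to about 20 N.

Emit:
carry_out(
  targets=[
    {"x":0,"y":0,"z":0.2,"yaw":0},
    {"x":0,"y":0,"z":0.25,"yaw":0},
    {"x":0,"y":0,"z":0.25,"yaw":0},
  ],
)

```text
clock: 13.05
eef_pos: [0.4959, -0.0123, 0.0748]
tcp_rot: [-3.121, -0.002, 1.827]
contact_force: [-7.0, 1.3, 13.9]
finger_gap: 0.128
```

Emit:
carry_out(
  targets=[
    {"x":0,"y":-0.05,"z":0.25,"yaw":0},
    {"x":0,"y":-0.05,"z":0.32,"yaw":0},
    {"x":0,"y":-0.05,"z":0.37,"yaw":0},
  ],
)

```text
clock: 13.42
eef_pos: [0.4959, -0.0123, 0.0747]
tcp_rot: [-3.121, -0.002, 1.827]
contact_force: [-10.7, 1.7, 21.7]
finger_gap: 0.126
```

It's at 21.7 N with no more sinking. I'll hold briefly to confirm, then release upward and check alignment and height.

Emit:
carry_out(
  targets=[
    {"x":0,"y":-0.05,"z":0.37,"yaw":0},
    {"x":0,"y":-0.05,"z":0.38,"yaw":0},
  ],
)

```text
clock: 13.68
eef_pos: [0.4959, -0.0123, 0.0747]
tcp_rot: [-3.122, -0.003, 1.828]
contact_force: [-9.4, 2.1, 19.0]
finger_gap: 0.128
```

Emit:
carry_out(
  targets=[
    {"x":0,"y":0,"z":-0.5,"yaw":0},
    {"x":0,"y":0,"z":-3,"yaw":0},
    {"x":0,"y":0,"z":-8,"yaw":0},
    {"x":4,"y":0.8,"z":-12,"yaw":0},
    {"x":8,"y":1.3,"z":-16,"yaw":0},
  ],
  hand=0,
)

```text
clock: 14.3
eef_pos: [0.4912, 0.0694, 0.2356]
tcp_rot: [-3.122, -0.003, 1.826]
contact_force: [0.9, 0.4, -0.4]
finger_gap: 0.005
```

Emit:
carry_out(
  targets=[
    {"x":4,"y":0.3,"z":-4,"yaw":0},
    {"x":4,"y":0.3,"z":-4,"yaw":0},
    {"x":4,"y":0.3,"z":-4,"yaw":0},
  ],
)

```text
clock: 14.68
eef_pos: [0.4845, 0.1087, 0.2745]
tcp_rot: [-3.121, -0.002, 1.826]
contact_force: [-0.2, 0.7, -0.2]
finger_gap: 0.005
```

```bash
python3 - <<'E'
from h import *
s=env.read_state(); p=s['eef_pos']; print(s['clock'],p,s['tcp_rot'],'a,b',p[:2]@EX,p[:2]@EY,s['contact_force'],abs(s['qvel']).max())
im,d,c=grab('wrist',f'w6'); ends(im,d,c,(250,340,190,260))
P=cloud(d,c)
m=(abs(P[...,:2]@EX-.49)<.035)&(P[...,2]<.28)&(P[...,2]>.2)&(im.max(-1)<60); print('tip z',np.sort(P[m][:,2])[:5],len(P[m]))
for t in ('scene','side'):
    im,d,c=grab(t,'z'+t); P=cloud(d,c)
    if t=='scene': ends(im,d,c,(355,385,190,225))
    m=(np.hypot(P[...,0]-.497,P[...,1]+.013)<.045)&(d>0)&(P[...,2]>.1)&(P[...,2]<.13)&(im.max(-1)<110); print(t,'blank top',np.median(P[m][:,2]),len(P[m]))
E
```

```text
14.675 [0.48452801 0.10867833 0.27452066] [-3.12057574e+00 -2.41206231e-03  1.82635605e+00] a,b 0.49630669702950225 -0.01606335133836272 [-0.2195932   0.70140063 -0.24582465] 0.02688133798966729
steel 252 u 271 327 v 212 250 zmax [0.0775 0.0944] a [0.4465 0.4595 0.5057] b top [-0.1064 -0.0887] b all [-0.1008 -0.0716]
brass 206 u 309 320 v 212 230 zmax [0.077  0.0781] a [0.4867 0.4927 0.4997] b top [-0.0887 -0.0721] b all [-0.0887 -0.072 ]
tip z [] 0
steel 82 u 360 378 v 190 212 zmax [0.0758 0.0974] a [0.3759 0.4618 0.5113] b top [-0.126  -0.0882] b all [-0.1331 -0.0714]
brass 55 u 361 368 v 208 216 zmax [0.0708 0.0775] a [0.4872 0.5003 0.505 ] b top [-0.0907 -0.0718] b all [-0.0946 -0.0716]
scene blank top 0.10591468419624368 257
side blank top 0.10522441804353068 452
```

The parallels' tops are at 0.0775 and the blank's top at 0.1055, a difference of 28 mm, so it is seated. The ends are still aligned at -0.0720 and -0.0716. Next is the push test on the brass +y end.

Emit:
carry_out(
  targets=[
    {"x":-1.5,"y":-0.3,"z":6,"yaw":0},
    {"x":-1.5,"y":-0.3,"z":12,"yaw":0},
    {"x":-1.5,"y":-0.3,"z":18,"yaw":0},
    {"x":-1.5,"y":-0.3,"z":23.9,"yaw":0},
    {"x":-1.5,"y":-0.3,"z":23.9,"yaw":0},
  ],
)

```text
clock: 15.45
eef_pos: [0.4735, 0.0908, 0.0285]
tcp_rot: [-3.105, -0.005, 1.823]
contact_force: [-0.6, 0.2, 0.0]
finger_gap: 0.002
```

Emit:
carry_out(
  targets=[
    {"x":-0.6,"y":0,"z":0,"yaw":0},
    {"x":-1.2,"y":0,"z":0,"yaw":0},
    {"x":-1.7,"y":0,"z":0,"yaw":0},
    {"x":-2.1,"y":0,"z":0,"yaw":0},
    {"x":-2.4,"y":0,"z":0,"yaw":0},
  ],
)

```text
clock: 16.08
eef_pos: [0.48, 0.0673, 0.0289]
tcp_rot: [-3.106, -0.005, 1.823]
contact_force: [-0.3, 0.2, 0.2]
finger_gap: 0.007
```

Emit:
carry_out(
  targets=[
    {"x":0,"y":0,"z":0,"yaw":0},
    {"x":0,"y":0,"z":0,"yaw":0},
  ],
)

```text
clock: 16.32
eef_pos: [0.48, 0.0673, 0.0289]
tcp_rot: [-3.106, -0.005, 1.823]
contact_force: [0.4, 0.4, -0.3]
finger_gap: 0.008
```

Moving along the slightly tilted tool axis drifted it 12 mm towards the steel lane. It hasn't touched anything, so I'll correct sideways and up first.

Emit:
carry_out(
  targets=[
    {"x":0,"y":0.6,"z":-0.3,"yaw":0},
    {"x":0,"y":1.2,"z":-0.5,"yaw":0},
    {"x":0,"y":1.2,"z":-0.5,"yaw":0},
  ],
)

```text
clock: 16.7
eef_pos: [0.4926, 0.0705, 0.0339]
tcp_rot: [-3.107, -0.005, 1.823]
contact_force: [0.8, 0.7, 0.4]
finger_gap: 0.007
```

Emit:
carry_out(
  targets=[
    {"x":-0.1,"y":0,"z":0,"yaw":0},
    {"x":-0.25,"y":0,"z":0,"yaw":0},
    {"x":-0.4,"y":0,"z":0,"yaw":0},
    {"x":-0.5,"y":0,"z":0,"yaw":0},
    {"x":-0.6,"y":0,"z":0,"yaw":0},
  ],
)

```text
clock: 17.32
eef_pos: [0.4937, 0.0658, 0.0339]
tcp_rot: [-3.106, -0.008, 1.823]
contact_force: [-1.8, 6.5, 0.8]
finger_gap: 0.005
```

Emit:
carry_out(
  targets=[
    {"x":-0.05,"y":0,"z":0,"yaw":0},
    {"x":-0.1,"y":0,"z":0,"yaw":0},
  ],
)

```text
clock: 17.58
eef_pos: [0.4937, 0.0659, 0.0339]
tcp_rot: [-3.106, -0.01, 1.822]
contact_force: [-1.2, 6.6, 1.6]
finger_gap: 0.008
```

The push is a steady 6.7 N along the bar with no motion. I'll hold once more, then withdraw clear and check.

Emit:
carry_out(
  targets=[
    {"x":-0.1,"y":0,"z":0,"yaw":0},
    {"x":-0.1,"y":0,"z":0,"yaw":0},
    {"x":-0.1,"y":0,"z":0,"yaw":0},
  ],
)

```text
clock: 17.95
eef_pos: [0.4937, 0.066, 0.0339]
tcp_rot: [-3.106, -0.012, 1.822]
contact_force: [-1.4, 6.3, 0.4]
finger_gap: 0.004
```

Emit:
carry_out(
  targets=[
    {"x":1,"y":0,"z":0,"yaw":0},
    {"x":3,"y":0,"z":0,"yaw":0},
    {"x":5,"y":0,"z":-5,"yaw":0},
    {"x":5,"y":0,"z":-11,"yaw":0},
    {"x":5,"y":0,"z":-17,"yaw":0},
  ],
)

```text
clock: 18.58
eef_pos: [0.4872, 0.1139, 0.206]
tcp_rot: [-3.106, -0.011, 1.823]
contact_force: [1.3, 0.5, 0.5]
finger_gap: 0.002
```

Emit:
carry_out(
  targets=[
    {"x":0,"y":0,"z":-4,"yaw":0},
    {"x":-1,"y":0,"z":-7,"yaw":0},
    {"x":-1,"y":0,"z":-7,"yaw":0},
    {"x":-1,"y":0,"z":-7,"yaw":0},
  ],
)

```text
clock: 19.08
eef_pos: [0.4916, 0.1041, 0.274]
tcp_rot: [-3.104, -0.011, 1.822]
contact_force: [0.9, 0.8, -1.0]
finger_gap: 0.002
```

```bash
python3 - <<'E'
from h import *
s=env.read_state(); p=s['eef_pos']; print(s['clock'],p,'a,b',p[:2]@EX,p[:2]@EY,s['contact_force'],abs(s['qvel']).max())
im,d,c=grab('wrist',f'w7'); ends(im,d,c,(250,340,190,260))
im2,d,c=grab('scene','s7'); ends(im2,d,c,(355,385,200,225))
cv2.imwrite('pics/fin.png',np.vstack([cv2.resize(im[150:310,200:440,::-1],(480,300)),cv2.resize(im2[160:240,310:410,::-1],(480,300))]))
E
```

```text
19.075 [0.49155606 0.10406525 0.27402819] a,b 0.5019563196574761 -0.022288764103234344 [ 0.89980928  0.76304252 -0.98306065] 0.02050863906908658
steel 256 u 269 326 v 208 251 zmax [0.0775 0.0959] a [0.4465 0.4595 0.5068] b top [-0.106  -0.0889] b all [-0.1016 -0.0718]
brass 231 u 307 318 v 208 228 zmax [0.0771 0.0783] a [0.4866 0.4933 0.4995] b top [-0.0902 -0.0722] b all [-0.0901 -0.072 ]
steel 64 u 360 375 v 200 212 zmax [0.0753 0.0892] a [0.4364 0.4657 0.5117] b top [-0.0961 -0.0885] b all [-0.0966 -0.0722]
brass 54 u 361 368 v 208 216 zmax [0.071  0.0781] a [0.4886 0.4997 0.5046] b top [-0.091 -0.072] b all [-0.0928 -0.0719]
```

View pics/fin.png

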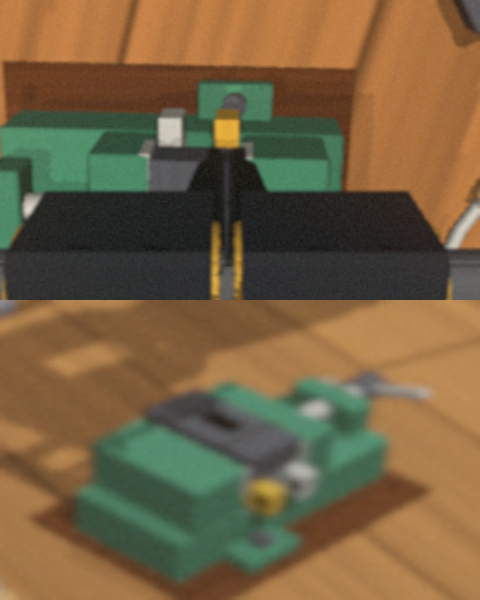

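The final views show both ends level: steel at (172,112) and brass at (228,112) in the top crop. The blank has sunk level between the jaws, and the robot is clear. I'm handing in.

```bash
python3 -c "
from cell import env
print(env.sign_off())"
```

```text
the job is handed in; nothing more can be done
None
```

The job is done and handed in at about 19 s of the 54 s allowed.

- **Brass pushed in:** I slid the brass parallel back about 18 mm. At the last check its end was within about 0.3 mm of the steel one's, in both the wrist and scene views.
- **Blank seated:** I pressed the blank down about 15 mm, at 7 N and then about 9 N, until the force climbed and it stopped sinking. The final press was about 19–22 N. A sideways force of about 10 N built up during that press, with no visible effect. The blank's top now sits 28 mm above the parallels' tops, as it should when seated.
- **Push test:** I pushed the brass end with about 6.5 N, held over three readings. It did not slide, and the ends measured the same afterwards.

**What went wrong or disagreed:**
- **Reported height:** The reported TCP height was 31 mm lower than the real finger tips in both cameras. My first push passed harmlessly above the brass, and I corrected for it after that.
- **First wrist measurement:** It was off by several mm because the arm was still settling, so I took it again at rest.
- **Approach to the push test:** The tool drifted 12 mm sideways through a slight tilt. I corrected it before it touched anything.

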